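Roll the cart wheel up to the stop on the drying board and chock it

ROBOT

A 7-joint arm with a two-finger parallel gripper is mounted at the origin on the work surface. World frame = base frame: x ahead of the robot, y to its left, z up, the work surface at z = 0. Lengths are in m, angles in rad, forces in N, time in s.
With the tool pointing down it reaches from about 0.4 to 0.9 m from the base axis. Payload 5.5 kg.
Tool frame: the origin (TCP) lies at the very end of the fingers, on their centre line; the grasp point (between the pads) lies 19 mm behind it (bot.tcp_to_grasp is the distance from the TCP to the grasp point, in m); x points along the fingers, z is the direction in which the jaws open and shut, and the axes are right-handed (so a half turn about x gives the same grasp; the last joint's range is limited). The gripper opens to 92 mm and grips with 3 to 60 N. Pads are 19 mm wide; open, the fingers measure 130 mm over their backs; the gripper's body (75 mm by 190 mm) begins 47 mm behind the grasp point.
Start: joints at [-1.01, 0.501, -0.427, 1.55, 0.221, 1.138, -0.21], TCP at [0.191, 0.621, 0.227] pointing down, gripper open.
Joint ranges: [-2.88, 2.88], [-0.31, 2.03], [-1.54, 1.56], [0.2, 2.42], [-1.41, 4.55], [0.19, 2.02], [-2.57, 2.57]. Speed limits (rad/s): [2.57, 2.57, 3.14, 3.14, 3.14, 3.14, 3.14].

INTERFACE

Orientations are given as [roll, pitch, yaw] about the fixed x, y, z axes, in that order (R = Rz(yaw) Ry(pitch) Rx(roll)).
In Python, from plant import bot gives the robot as it stands.
- The arm moves only by the shell command python3 -m inch 'ROWS'. ROWS is text: rows parted by semicolons, each of 5 numbers parted by spaces: the finger opening in m, from 0 to 0.0918, then the shift along the world's x, y, z in m, then the turn about the world's z in rad. In form: gripper tx ty tz roll; .... A call has exactly 5 rows; each row shifts and turns the commanded pose from where the row before left it; what a row does not reach is not made up. A row lasts 1/10 s, in which the tool goes at most 50 mm and 8.59 degrees, less where a joint would pass 70% of its speed; a pose out of reach is approached as far as the arm can. A call with a gripper value outside its range is refused whole. The fingers move at their own pace and stop on an object; the grip force is fixed at half the most. Time passes only in rows, so rows that do not move let the fingers close, or fill a call up. It gives the time, the measured TCP pose, the force and the opening at its end, in the units of the state.
- bot.read_state(): the state, without advancing time (a new reading comes with each control period).
- bot.get_image(name): name is "scene" or "top" or "wrist"; returns the picture (420x560x3 uint8, blue, green, red); there is no depth.
- bot.get_calibration(name): a dict with "camera_matrix" (3x3 intrinsics, pixels), "dist" ([k1, k2, p1, p2, k3] as OpenCV has them; the pictures are not rectified), "camera_from_world" (4x4, takes a point from world to camera coordinates). Camera axes: x right, y down, z forward; pixel columns grow to the right and rows downward; lengths in m; the calibration is good to about 2 mm. A picture is of the moment at which its call begins: read the wrist's pose just before it. get_calibration takes no time and is no camera call; for the wrist camera it gives the pose at the moment of the call.
- bot.sign_off(): hands the job in, once; it reports no verdict.
The state is a dict: "time_s": time; "joints": joint angles; "dq": joint speeds; "effort": joint torques, N m; "position": TCP position; "ee_rot": TCP orientation; "contact_force": force on the tool from outside, world axes, zero at the start; "wrist_torque": the same for the moment, N m; "finger_gap": finger opening in m.
Only numpy, scipy, OpenCV 4.12 (cv2) and the standard library are available. Lean on these libraries where they do the work, as an engineer would, in place of code of your own. Each camera call takes 0.05 s, during which the arm holds its last target. There are 200 camera calls.

TASK

Roll the standing wooden wheel on its rim along the board, between the guide cheeks and up against the stop, without lifting it off the board, skidding it along unturned, sending it off at a run or letting it fall over. Lay the sloped end of the loose chock flat against the wheel behind it, square to the lane, and press it home with a firm but gentle push of about 10 N (over 5, never as much as 20) so that the wheel is nipped between chock and stop; let go and leave it standing so. Leave everything else on the bench where it is.

Things in the scene. Friction and masses are not known exactly. Their poses are not given: they have to be found in the camera images.
- board: Drying board: plywood panel on the bench, top at z = 18 mm; x -320..220, y -105..145. Origin under the lane's centre line, z up, +x along the lane. Two cheeks 28 mm high line the lane from x = 95 to 215, 40 mm apart, flared from x = 60. Between them a wooden stop block 36 wide, 80 high, clamped firm with its face anywhere at x = 145..170: where is not reported, find it by sight or touch.
- wheel: Wooden disc, 100 mm across, 28 mm thick, about 0.3 kg, with a 12 mm dark hole 29 mm off centre. Stands on its rim at the lane's tail, 175 to 255 mm short of home, up to 10 mm aside and 0.2 rad askew. Origin at its centre; y is its axle (level); z points to the hole, upwards at the start. Rolls easily, stays where left; falls flat if leaned over 15 degrees.
- chock: Loose wooden block 100 long (x), 32 wide (y), 40 mm high, 0.11 kg, on the panel beside the lane, turned up to 0.5 rad. Origin at the centre of its underside, z up. The +x end face slopes from the foot (x 50, z 0) back to the top edge (x 30, z 40 mm); the rest is square. With that face on the wheel's rim the origin is 81 mm behind the wheel's centre. Grip across the width, behind the middle.
- sanding_block: Bystander: cork sanding block 70 x 40 x 30 mm on the panel beside the lane, on the side away from the robot; origin at its underside.
- flat_pencil: Bystander: flat carpenter's pencil 120 x 13 x 8 mm on the panel beside the stop; origin at its underside.
- drilled_plank: Bystander: drilled wooden plank 200 x 130 x 30 mm on the bench to the left; origin at its underside.
- small_wheel: Bystander: a smaller wooden wheel, 70 mm diameter, 22 mm thick, lying flat on the bench to the right; not the one to roll; origin at its underside.
- mug: Bystander: white mug, 80 mm wide, 90 mm high, on the bench to the right; origin at its underside.
There are look-alikes about, which are no part of the job. Leave any black or yellow look-alike of the chock alone.

How it is judged:
By the outcome, as a careful person would: the job done as asked, in the order asked, and still so for the second after the job is handed in, with the robot touching nothing.
It also fails if it takes over 67 s, if anything falls off the work surface, if the arm or the gripper's body presses on something with over 40 N, if the wrist force passes 120 N, or if a joint passes its speed limit or range.

## Working session

There is one attempt and no reset: what is moved stays moved. The work goes in short steps, Python scripts to look and compute and a shell command to move; the robot and the scene stay as the last step left them, time stands still between calls to the robot, and variables do not carry over. Pictures are saved under pics/ and viewed, about 8 in all and at most 12, crops included, and the job is handed in when it is done.

```bash
ls; mkdir -p pics; python3 - <<'E'
from plant import bot
import cv2
s=bot.read_state();print(s)
print(bot.tcp_to_grasp)
for n in("scene","top"):
    cv2.imwrite(f"pics/{n}0.png",bot.get_image(n)); c=bot.get_calibration(n);print(n,c)
E
```

```text
pics
{'time_s': 0.0, 'joints': array([-1.00983399,  0.50183183, -0.42675146,  1.55146442,  0.22082392,
        1.13833169, -0.21031676]), 'dq': array([ 0.00034314, -0.00038003,  0.0001548 , -0.00070988, -0.00105786,
       -0.0013452 , -0.00072812]), 'effort': array([ 3.24438315e-04, -5.66594052e+01, -5.81597149e+00, -2.79113907e+01,
       -6.86141825e-02,  3.08121624e-02,  1.79087588e-04]), 'position': array([0.19056306, 0.62068637, 0.22567892]), 'ee_rot': array([ 3.13452018,  1.56881911, -1.87561498]), 'contact_force': array([-0.93080771, -0.56105191,  0.20413387]), 'wrist_torque': array([-0.01769722,  0.03412477, -0.04523074]), 'finger_gap': 0.09193555280043302}
0.0188
scene {'camera_matrix': array([[484.23690067,   0.        , 274.94755017],
       [  0.        , 484.23690067, 209.88599844],
       [  0.        ,   0.        ,   1.        ]]), 'dist': array([-0.01553941,  0.        ,  0.        ,  0.        ,  0.        ]), 'camera_from_world': array([[-8.03591255e-01,  5.95179352e-01, -1.62258858e-03,
         4.21924890e-01],
       [ 5.01262812e-01,  6.75313384e-01, -5.41005940e-01,
        -2.09954862e-01],
       [-3.20899809e-01, -4.35560986e-01, -8.41017206e-01,
         1.75151978e+00],
       [ 0.00000000e+00,  0.00000000e+00,  0.00000000e+00,
         1.00000000e+00]])}
top {'camera_matrix': array([[418.88609044,   0.        , 285.16185176],
       [  0.        , 418.88609044, 208.51059999],
       [  0.        ,   0.        ,   1.        ]]), 'dist': array([-0.03949472,  0.        ,  0.        ,  0.        ,  0.        ]), 'camera_from_world': array([[ 0.02175862, -0.99961027, -0.01748933, -0.02166451],
       [-0.98094271, -0.01796739, -0.19346466,  0.53647384],
       [ 0.19307502,  0.02136556, -0.98095135,  1.07728631],
       [ 0.        ,  0.        ,  0.        ,  1.        ]])}
```

View pics/scene0.png

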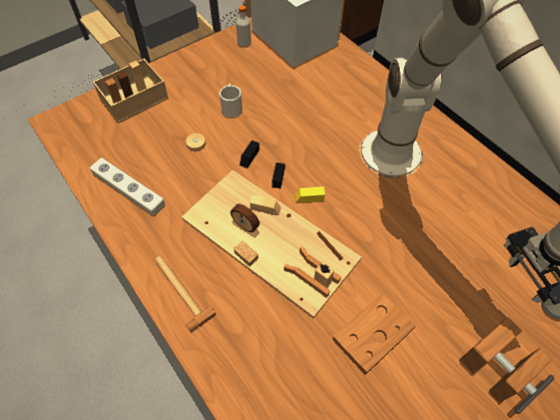

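View pics/top0.png

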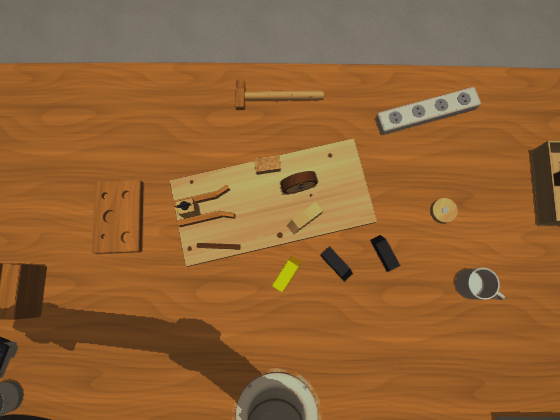

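```bash
cat > h.py <<'E'
import numpy as np,cv2
from plant import bot
def ray(cal,px):
    K,d,T=cal["camera_matrix"],cal["dist"],cal["camera_from_world"]
    n=cv2.undistortPoints(np.array(px,float).reshape(-1,1,2),K,d).reshape(-1,2)
    R=T[:3,:3];c=-R.T@T[:3,3]
    return c,np.c_[n,np.ones(len(n))]@R
def onplane(cal,px,z):
    c,D=ray(cal,px);return c+D*((z-c[2])/D[:,2])[:,None]
def proj(cal,P):
    T=cal["camera_from_world"]
    return cv2.projectPoints(np.array(P,float).reshape(-1,3),cv2.Rodrigues(T[:3,:3])[0],T[:3,3],cal["camera_matrix"],cal["dist"])[0].reshape(-1,2)
E
python3 - <<'E'
from h import *
for n in("top","scene"):
    im=cv2.imread(f"pics/{n}0.png");hsv=cv2.cvtColor(im,cv2.COLOR_BGR2HSV)
    pts=[(265,205),(140+130,240)] if n=="top" else [(220,200),(290,270)]
    print(n,[hsv[y,x] for x,y in pts],hsv[120,300])
    m=cv2.inRange(hsv,(14,60,150),(30,170,255))
    m=cv2.morphologyEx(m,cv2.MORPH_OPEN,np.ones((3,3)))
    cs,_=cv2.findContours(m,cv2.RETR_EXTERNAL,cv2.CHAIN_APPROX_NONE)
    c=max(cs,key=cv2.contourArea);h=cv2.convexHull(c)
    q=cv2.approxPolyDP(h,12,True).reshape(-1,2);print(cv2.contourArea(c),q.tolist())
    cal=bot.get_calibration(n);P=onplane(cal,q,.018);print(P.round(4).tolist());print(np.linalg.norm(P-np.roll(P,-1,0),axis=1))
a=cv2.imread("pics/top0.png")[135:270,165:385];a=cv2.resize(a,None,fx=3.6,fy=3.6,interpolation=cv2.INTER_CUBIC)
cv2.imwrite("pics/topcrop.png",a)
E
```

```text
top [array([ 20, 129, 184], dtype=uint8), array([ 19, 133, 184], dtype=uint8)] [ 14 187 153]
15302.0 [[354, 139], [376, 221], [185, 264], [170, 180]]
[[0.7505, -0.2034, 0.018], [0.513, -0.2615, 0.018], [0.3843, 0.2597, 0.018], [0.6201, 0.3188, 0.018]]
[0.24451619 0.53685315 0.24308632 0.53822786]
scene [array([ 18, 126, 234], dtype=uint8), array([ 13, 172,  80], dtype=uint8)] [ 13 170 203]
10935.0 [[209, 155], [361, 256], [334, 303], [312, 315], [182, 218]]
[[0.5445, -0.368, 0.018], [0.381, 0.2546, 0.018], [0.5485, 0.3228, 0.018], [0.6234, 0.313, 0.018], [0.7566, -0.197, 0.018]]
[0.6437058  0.18082644 0.07557676 0.52710983 0.27240578]
```

View pics/topcrop.png

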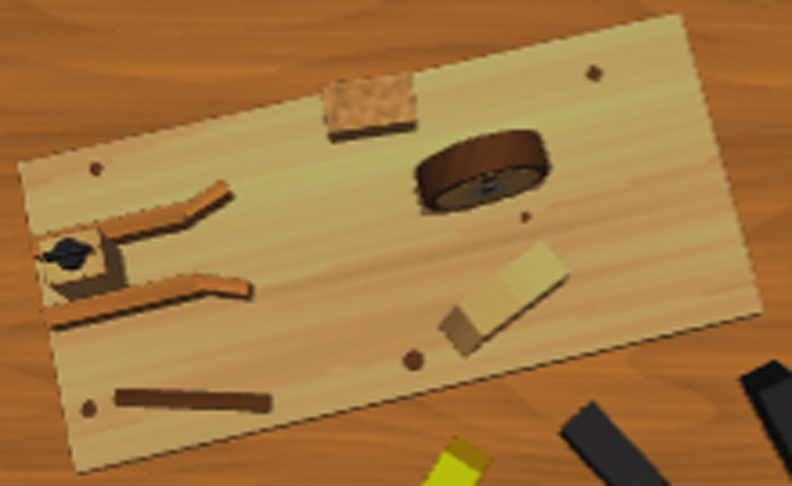

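```bash
python3 - <<'E'
from h import *
from scipy.spatial.transform import Rotation as Ro
s=bot.read_state();R=Ro.from_euler('xyz',s['ee_rot']).as_matrix();p=s['position']
c=bot.get_calibration("wrist");T=c["camera_from_world"];C=-T[:3,:3].T@T[:3,3]
print("cam pos in tool",R.T@(C-p),"cam axes in tool\n",(T[:3,:3]@R).round(3),c["camera_matrix"][0,0]);print("tool axes",R.round(3).tolist())
a=cv2.imread("pics/scene0.png")[165:320,175:375];cv2.imwrite("pics/sc.png",cv2.resize(a,None,fx=3.8,fy=3.8,interpolation=cv2.INTER_CUBIC))
E
```

```text
cam pos in tool [-0.15780234  0.07466901 -0.00089162] cam axes in tool
 [[ 0.001  0.001  1.   ]
 [-0.275 -0.961  0.001]
 [ 0.961 -0.275 -0.   ]] 289.2797610864464
tool axes [[-0.001, -0.956, 0.293], [-0.002, 0.293, 0.956], [-1.0, 0.0, -0.002]]
```

View pics/sc.png

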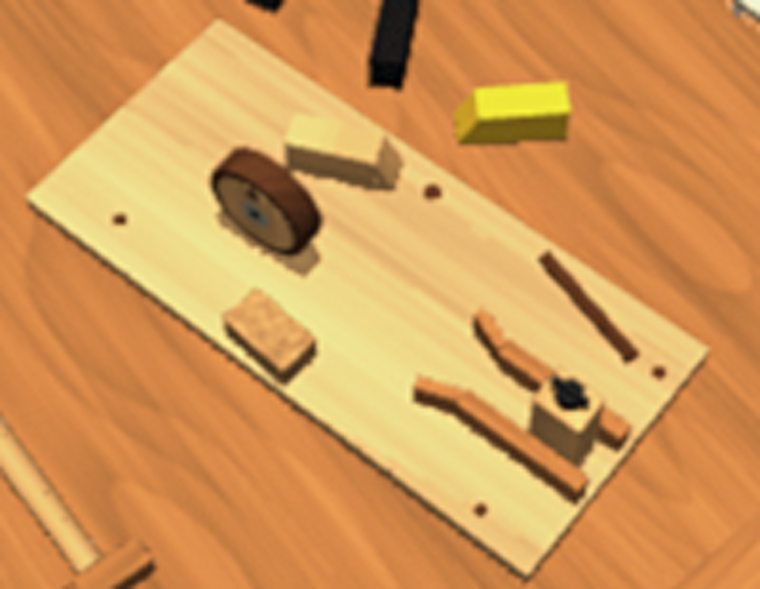

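```bash

python3 -m inch '0.09 0.015 -0.02 0.004 -0.05; 0.09 0.02 -0.03 0.004 -0.05; 0.09 0.02 -0.03 0.004 -0.05; 0.09 0.02 -0.03 0.004 -0.05; 0.09 0.02 -0.03 0.004 -0.05'
python3 -m inch '0.09 0.02 -0.03 0.004 -0.05; 0.09 0.02 -0.03 0.004 -0.05; 0.09 0.02 -0.03 0.004 -0.05; 0.09 0.02 -0.03 0.004 -0.05; 0.09 0.02 -0.03 0.004 -0.05'
python3 -m inch '0.09 0.02 -0.03 0.004 -0.05; 0.09 0.02 -0.03 0.004 -0.05; 0.09 0.02 -0.03 0.004 -0.05; 0.09 0.02 -0.03 0.004 -0.05; 0.09 0.02 -0.03 0.004 -0.05'
python3 -m inch '0 0.02 -0.03 0.004 -0.05; 0 0.02 -0.03 0.004 -0.05; 0 0.02 -0.028 0.004 -0.05; 0 0.016 -0.02 0 -0.05; 0 0 0 0 -0.05'
python3 - <<'E'
from h import *
s=bot.read_state();print(s['time_s'],s['position'],s['ee_rot'],s['joints'],s['dq'])
bot.get_image("wrist");cal=bot.get_calibration("wrist")
im=bot.get_image("wrist");cv2.imwrite("pics/w1.png",im)
np.save("w1.npy",cal,allow_pickle=True)
E
```

```text
time_s: 0.6
position: [0.2862, 0.4798, 0.2464]
ee_rot: [3.133, 1.57, -2.129]
contact_force: [0.5, -0.1, 0.0]
finger_gap: 0.0901
time_s: 1.1
position: [0.3861, 0.3299, 0.2666]
ee_rot: [3.005, 1.57, -2.507]
contact_force: [0.4, 0.4, -0.2]
finger_gap: 0.0899
time_s: 1.6
position: [0.486, 0.18, 0.2866]
ee_rot: [2.876, 1.57, -2.886]
contact_force: [0.8, 1.2, 0.8]
finger_gap: 0.09
time_s: 2.1
position: [0.5635, 0.0689, 0.2982]
ee_rot: [-1.704, 1.569, -1.44]
contact_force: [-0.5, 0.1, -0.5]
finger_gap: 0.0543
2.1 [0.56349992 0.06891776 0.29819568] [-1.704269    1.56881266 -1.44000508] [-0.20624633  0.25833865  0.04362869  1.6904863  -0.00985483  1.19308539
  0.10383542] [-0.08735072 -0.01524237  0.01230777  0.03282471 -0.04001765  0.00878403
 -0.51381505]
```

View pics/w1.png

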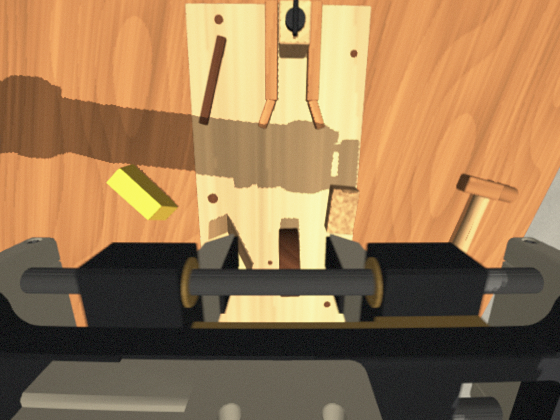

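```bash
cat >> h.py <<'E'
O=np.array([.5744,.0817]);A=1.8141
def setlane(o,a):
    global O,A;O=np.array(o);A=a
def lane(P):
    ex=np.array([np.cos(A),np.sin(A)]);ey=np.array([-ex[1],ex[0]])
    d=np.atleast_2d(P)[:,:2]-O;return np.c_[d@ex,d@ey,np.atleast_2d(P)[:,2]]
E
python3 - <<'E'
from h import *
cal=np.load("w1.npy",allow_pickle=True).item();im=cv2.imread("pics/w1.png");hsv=cv2.cvtColor(im,cv2.COLOR_BGR2HSV)
# board edges per row
L=[];Rr=[]
m=cv2.inRange(hsv,(17,40,60),(32,200,255))
for r in list(range(14,110,6))+list(range(130,180,6)):
    xs=np.where(m[r,150:420])[0]+150
    L.append((xs.min(),r));Rr.append((xs.max(),r))
for n,e in(("L",L),("R",Rr)):
    P=onplane(cal,e,.018);q=np.polyfit(P[:,1],P[:,0],1);res=P[:,0]-np.polyval(q,P[:,1]);k=abs(res)<.004
    q=np.polyfit(P[k,1],P[k,0],1);ang=np.arctan2(1,q[0]);print(n,"angle",ang,"x at y=.2",np.polyval(q,.2),k.sum(),len(k),lane(P[k])[:,1].mean())
E=[(c,np.where(m[:40,c])[0].min()) for c in (200,215,240,255,335,350,362)]
print(E,lane(onplane(cal,E,.018)).round(4).tolist())
# profile along stop column
for c in(282,292,303): print(c,[(r,hsv[r,c].tolist()) for r in range(30,66,2)])
# cheek columns
for r in (60,75,90): print(r,[(c,hsv[r,c].tolist()) for c in range(258,328,2)])
E
```

```text
L angle 1.831463399048251 x at y=.2 0.3925805451044818 25 25 0.14694319958254812
R angle 1.820458527958229 x at y=.2 0.6475078746141072 25 25 -0.0994049840459263
[(200, np.int64(3)), (215, np.int64(4)), (240, np.int64(4)), (255, np.int64(4)), (335, np.int64(5)), (350, np.int64(5)), (362, np.int64(6))] [[0.2171, 0.1287, 0.018], [0.2161, 0.1086, 0.018], [0.2166, 0.0752, 0.018], [0.2169, 0.0553, 0.018], [0.2181, -0.0513, 0.018], [0.2187, -0.0713, 0.018], [0.218, -0.0875, 0.018]]
282 [(30, [25, 89, 248]), (32, [25, 93, 248]), (34, [24, 97, 248]), (36, [24, 99, 248]), (38, [25, 93, 248]), (40, [24, 96, 248]), (42, [17, 119, 236]), (44, [16, 121, 133]), (46, [16, 129, 105]), (48, [15, 131, 103]), (50, [13, 113, 106]), (52, [16, 124, 103]), (54, [15, 136, 105]), (56, [14, 123, 104]), (58, [18, 111, 218]), (60, [23, 93, 248]), (62, [23, 89, 248]), (64, [23, 94, 248])]
292 [(30, [160, 45, 17]), (32, [19, 117, 122]), (34, [18, 118, 168]), (36, [21, 109, 245]), (38, [23, 104, 243]), (40, [25, 91, 249]), (42, [21, 108, 246]), (44, [16, 127, 143]), (46, [16, 132, 95]), (48, [16, 121, 101]), (50, 
[... 2234 characters left out ...]
48]), (266, [13, 151, 216]), (268, [14, 152, 225]), (270, [14, 150, 229]), (272, [14, 150, 235]), (274, [15, 143, 241]), (276, [13, 154, 207]), (278, [25, 88, 250]), (280, [24, 86, 248]), (282, [23, 88, 248]), (284, [24, 90, 248]), (286, [25, 81, 249]), (288, [26, 79, 249]), (290, [26, 77, 249]), (292, [26, 83, 248]), (294, [25, 80, 249]), (296, [25, 86, 248]), (298, [24, 85, 249]), (300, [25, 82, 249]), (302, [26, 82, 248]), (304, [26, 78, 251]), (306, [17, 123, 118]), (308, [13, 156, 216]), (310, [14, 149, 226]), (312, [14, 150, 230]), (314, [14, 146, 236]), (316, [15, 145, 239]), (318, [16, 130, 230]), (320, [27, 76, 249]), (322, [27, 73, 249]), (324, [27, 73, 249]), (326, [27, 75, 248])]
```

```bash
python3 - <<'E'
from h import *
cal=np.load("w1.npy",allow_pickle=True).item()
A=1.8225
import h;h.A=A
print("cheek y",[lane(onplane(cal,[(l,r),(rr,r)],.046))[:,:2].round(4).tolist() for l,rr,r in((277.5,308.3,60),(277.3,307.6,75),(276.9,307.2,90))])
print("stop top",lane(onplane(cal,[(282,43.3),(303,43.3)],.098)).round(4).tolist(),"foot",lane(onplane(cal,[(282,57.5),(303,57.5)],.018)).round(4).tolist())
im=cv2.imread("pics/w1.png");hsv=cv2.cvtColor(im,cv2.COLOR_BGR2HSV)
m=cv2.inRange(hsv,(0,60,20),(14,255,130));
for r in range(224,268,6):
    xs=np.where(m[r,265:320])[0]+265
    if len(xs): print(r,xs.min(),xs.max(),lane(onplane(cal,[(xs.min(),r),(xs.max()+1,r)],.118)).round(3).tolist())
# top image: wheel & chock
ct=bot.get_calibration("top");t=cv2.imread("pics/top0.png");hs=cv2.cvtColor(t,cv2.COLOR_BGR2HSV)
w=cv2.inRange(hs,(0,60,0),(179,255,110))[160:205,270:330];n,l,st,ce=cv2.connectedComponentsWithStats(w);print(st,ce)
i=1+np.argmax(st[1:,4]);c=cv2.findContours((l==i).astype(np.uint8),cv2.RETR_EXTERNAL,2)[0][0]+[270,160]
b=cv2.boxPoints(cv2.minAreaRect(c));print("wheel box z.068",lane(onplane(ct,b,.068)).round(3).tolist())
for z in(.068,.1,.118): print(z,lane(onplane(ct,[ce[i]+[270,160]],z)).round(4))
# wheel top band far edge points, chock pts from crop
cr=lambda p:np.array(p)/3.6+[165,135]-.36
print("chock top corners",lane(onplane(ct,cr([(543,241),(570,271),(455,305),(486,332)]),.058)).round(3).tolist())
print("chock slope foot",lane(onplane(ct,cr([(439,325),(466,356)]),.018)).round(3).tolist())
print("flare tips..",lane(onplane(ct,cr([(228,183),(252,290)]),.046)).round(3).tolist())
print("pencil",lane(onplane(ct,cr([(116,397),(270,403)]),.026)).round(3).tolist())
E
```

```text
cheek y [[[0.1433, 0.0224], [0.1439, -0.0176]], [[0.1252, 0.0224], [0.1257, -0.0174]], [[0.1065, 0.0228], [0.1071, -0.0175]]]
stop top [[0.151, 0.0167, 0.098], [0.1513, -0.0068, 0.098]] foot [[0.1519, 0.0166, 0.018], [0.1523, -0.0125, 0.018]]
230 280 296 [[-0.064, 0.016, 0.118], [-0.064, -0.005, 0.118]]
236 280 297 [[-0.072, 0.016, 0.118], [-0.072, -0.006, 0.118]]
242 279 298 [[-0.08, 0.017, 0.118], [-0.08, -0.008, 0.118]]
248 280 298 [[-0.089, 0.016, 0.118], [-0.088, -0.008, 0.118]]
254 279 298 [[-0.097, 0.017, 0.118], [-0.097, -0.008, 0.118]]
260 280 298 [[-0.105, 0.016, 0.118], [-0.105, -0.009, 0.118]]
266 280 298 [[-0.114, 0.016, 0.118], [-0.114, -0.009, 0.118]]
[[   0    0   60   45 2057]
 [   0    9   11    4   29]
 [  10   11   38   23  610]
 [  40   34    2    3    4]] [[30.1701507  22.11716091]
 [ 4.86206897 10.20689655]
 [28.34098361 22.08032787]
 [40.25       35.        ]]
wheel box z.068 [[-0.078, -0.022, 0.068], [-0.18, -0.028, 0.068], [-0.182, 0.022, 0.068], [-0.081, 0.029, 0.068]]
0.068 [[-0.1309  0.0002  0.068 ]]
0.1 [[-0.1285  0.0083  0.1   ]]
0.118 [[-0.1272  0.0129  0.118 ]]
chock top corners [[-0.164, 0.061, 0.058], [-0.178, 0.088, 0.058], [-0.089, 0.093, 0.058], [-0.106, 0.118, 0.058]]
chock slope foot [[-0.075, 0.099, 0.018], [-0.089, 0.127, 0.018]]
flare tips.. [[0.058, -0.041, 0.046], [0.057, 0.045, 0.046]]
pencil [[0.177, 0.097, 0.026], [0.063, 0.128, 0.026]]
```

```bash

python3 -m inch '0 0.013 -0.038 0 0.02; 0 0.013 -0.038 0 0.02; 0 0.013 -0.038 0 0; 0 0.013 -0.038 0 0; 0 0.014 -0.04 0 0'
python3 -m inch '0 0 0 -0.04 0; 0 0 0 -0.045 0; 0 0 0 -0.045 0; 0 0 0 -0.04 0; 0 0 0 -0.018 0'
cat >> h.py <<'E'
O=np.array([.5726,.0787]);A=1.822
from scipy.spatial.transform import Rotation as Ro
def tool():
    s=bot.read_state();z=Ro.from_euler('xyz',s['ee_rot']).as_matrix()[:,2]
    y=(np.arctan2(z[1],z[0])-(A-np.pi/2)+np.pi/2)%np.pi-np.pi/2
    ex=np.array([np.cos(A),np.sin(A)]);f=s['contact_force']
    print("t",round(s['time_s'],2),"lane",lane(s['position']).round(4)[0],"yaw",round(y,4),"F ex,ey,z",(f[:2]@ex).round(2),(f[:2]@[-ex[1],ex[0]]).round(2),f[2].round(2),"gap",round(s['finger_gap'],4))
def snap(name,cam="wrist"):
    cal=bot.get_calibration(cam);im=bot.get_image(cam);cv2.imwrite(f"pics/{name}.png",im);np.save(name+".npy",cal,allow_pickle=True);return cal,im
E
python3 - <<'E'
from h import *
bot.get_image("top");bot.get_image("top");tool();snap("w2")
print(bot.read_state()['joints'].round(2))
E
```

```text
time_s: 2.7
position: [0.628, -0.1179, 0.2984]
ee_rot: [1.638, 1.569, 1.956]
contact_force: [0.2, 0.1, 0.6]
finger_gap: 0.0069
time_s: 3.2
position: [0.6245, -0.1162, 0.1057]
ee_rot: [2.526, 1.563, 2.842]
contact_force: [0.6, 0.7, 0.7]
finger_gap: 0.0005
t 3.3 lane [-0.2019 -0.0019  0.1065] yaw 0.0647 F ex,ey,z 0.09 0.83 -0.44 gap 0.0005
[ 0.06  0.57  0.11  1.69 -0.08  0.89  0.52]
```

View pics/w2.png

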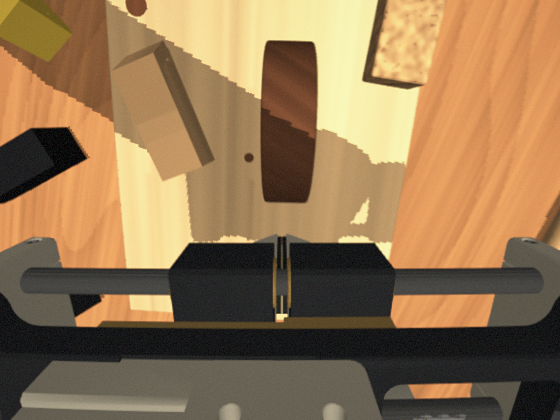

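```bash
cat >> h.py <<'E'
def wheel(cal,im,c0=200,c1=360,r0=20,r1=235):
    "rim from above: mid-line of the dark band in lane frame"
    h=cv2.cvtColor(im,cv2.COLOR_BGR2HSV);m=cv2.inRange(h,(0,70,20),(14,255,150));m=cv2.morphologyEx(m,cv2.MORPH_OPEN,np.ones((5,5)))
    k=np.zeros_like(m);k[r0:r1,c0:c1]=m[r0:r1,c0:c1];n,l,st,ce=cv2.connectedComponentsWithStats(k);i=1+np.argmax(st[1:,4]);print("blob",st[i])
    r_=[];
    for r in range(st[i,1]+2,st[i,1]+st[i,3]-2,8):
        xs=np.where(l[r]==i)[0];r_.append((xs.min(),r,xs.max()+1))
    r_=np.array(r_,float);return r_,st[i]
E
python3 - <<'E'
from h import *
cal=np.load("w2.npy",allow_pickle=True).item();im=cv2.imread("pics/w2.png")
r,st=wheel(cal,im)
a=lane(onplane(cal,r[:,:2],.118));b=lane(onplane(cal,np.c_[r[:,2],r[:,1]],.118))
for i in range(len(r)): print(r[i].tolist(),a[i,:2].round(4),b[i,:2].round(4),"mid",((a[i]+b[i])/2)[1].round(4))
# silhouette front/back tangent rays in the lane x-z plane -> centre
C,D=ray(cal,[(289,st[1]),(289,st[1]+st[3])]);c=lane(C)[0];
print("cam",c);P=lane(onplane(cal,[(289,st[1]),(289,st[1]+st[3])],.068));print(P)
import numpy as np
an=[np.arctan2(p[0]-c[0],c[2]-.068) for p in P];z=c[2]-.068
from scipy.optimize import brentq
xs=[brentq(lambda x:(np.cos(t)*(x-c[0])-np.sin(t)*z)-s*.05,c[0]-.3,c[0]+.3) for t,s in((an[0],-1),(an[1],1))];print("wheel x from front,back tangents",xs)
E
```

```text
blob [ 261   41   56  161 8127]
[267.0, 43.0, 312.0] [-0.0941  0.0126] [-0.0928 -0.0081] mid 0.0023
[265.0, 51.0, 315.0] [-0.0975  0.0133] [-0.096  -0.0097] mid 0.0018
[264.0, 59.0, 316.0] [-0.101   0.0136] [-0.0994 -0.0105] mid 0.0015
[263.0, 67.0, 316.0] [-0.1044  0.0139] [-0.1028 -0.0108] mid 0.0015
[263.0, 75.0, 317.0] [-0.1079  0.0137] [-0.1063 -0.0116] mid 0.001
[263.0, 83.0, 317.0] [-0.1115  0.0135] [-0.1098 -0.012 ] mid 0.0008
[262.0, 91.0, 317.0] [-0.1151  0.0138] [-0.1134 -0.0123] mid 0.0008
[262.0, 99.0, 316.0] [-0.1187  0.0137] [-0.117  -0.0122] mid 0.0007
[261.0, 107.0, 316.0] [-0.1224  0.014 ] [-0.1207 -0.0125] mid 0.0007
[261.0, 115.0, 316.0] [-0.1261  0.0138] [-0.1244 -0.0129] mid 0.0005
[261.0, 123.0, 316.0] [-0.1299  0.0136] [-0.1281 -0.0132] mid 0.0002
[261.0, 131.0, 316.0] [-0.1337  0.0134] [-0.1319 -0.0136] mid -0.0001
[261.0, 139.0, 316.0] [-0.1376  0.0133] [-0.1358 -0.014 ] mid -0.0004
[261.0, 147.0, 315.0] [-0.1415  0.0131] [-0.1397 -0.0139] mid -0.0004
[262.0, 155.0, 314.0] [-0.1454  0.0124] [-0.1437 -0.0137] mid -0.0007
[262.0, 163.0, 313.0] [-0.1494  0.0122] [-0.1477 -0.0136] mid -0.0007
[262.0, 171.0, 312.0] [-0.1535  0.012 ] [-0.1518 -0.0135] mid -0.0007
[262.0, 179.0, 311.0] [-0.1577  0.0118] [-0.156  -0.0134] mid -0.0008
[263.0, 187.0, 308.0] [-0.1618  0.0111] [-0.1603 -0.0122] mid -0.0006
[264.0, 195.0, 308.0] [-0.1661  0.0104] [-0.1645 -0.0126] mid -0.0011
cam [-0.12897534  0.00263155  0.26465803]
[[-0.08022308  0.00250988  0.068     ]
 [-0.18260523 -0.00485375  0.068     ]]
wheel x from front,back tangents [-0.13173658015336498, -0.13077935283649295]
```

```bash

python3 -m inch '0 0 0 -0.012 -0.01; 0 0 0 -0.014 -0.01; 0 0 0 -0.014 0; 0 0 0 -0.008 0; 0 0 0 0 0'
python3 -m inch '0 -0.0008 0.003 0 0; 0 -0.0008 0.003 0 0; 0 -0.0008 0.003 0 0; 0 -0.0008 0.003 0 0; 0 -0.0008 0.003 0 0'
python3 - <<'E'
from h import *
tool()
E
python3 -m inch '0 -0.0008 0.003 0 0; 0 -0.0008 0.003 0 0; 0 -0.001 0.004 0 0; 0 -0.001 0.004 0 0; 0 -0.001 0.004 0 0'
python3 - <<'E'
from h import *
tool();snap("w3");cal,im=snap("s3","scene");tool()
r,st=wheel(np.load("w3.npy",allow_pickle=True).item(),cv2.imread("pics/w3.png"));print(r[::3].tolist())
a=im[180:260,205:305];b=cv2.imread("pics/scene0.png")[180:260,205:305]
cv2.imwrite("pics/s3c.png",cv2.resize(np.hstack([b,a]),None,fx=4,fy=4,interpolation=cv2.INTER_CUBIC))
E
```

```text
time_s: 3.85
position: [0.6263, -0.1184, 0.0609]
ee_rot: [2.694, 1.568, 2.987]
contact_force: [-0.5, 0.3, -0.5]
finger_gap: 0.0005
time_s: 4.35
position: [0.6239, -0.1033, 0.0632]
ee_rot: [-0.454, 1.57, -0.161]
contact_force: [0.1, -1.0, -0.4]
finger_gap: 0.0004
t 4.35 lane [-0.1891 -0.0045  0.0632] yaw 0.042 F ex,ey,z -0.95 0.14 -0.42 gap 0.0004
time_s: 4.85
position: [0.6189, -0.0851, 0.0627]
ee_rot: [2.056, 1.571, 2.349]
contact_force: [0.2, 0.5, 0.6]
finger_gap: 0.0002
t 4.85 lane [-0.1702 -0.0041  0.0627] yaw 0.0419 F ex,ey,z 0.4 -0.3 0.56 gap 0.0002
t 4.95 lane [-0.1695 -0.0043  0.0626] yaw 0.043 F ex,ey,z 0.55 0.46 0.24 gap 0.0004
blob [  231    40    84   195 14221]
[[246.0, 42.0, 307.0], [240.0, 66.0, 312.0], [238.0, 90.0, 314.0], [237.0, 114.0, 314.0], [237.0, 138.0, 315.0], [238.0, 162.0, 314.0], [239.0, 186.0, 313.0], [232.0, 210.0, 311.0]]
```

View pics/s3c.png

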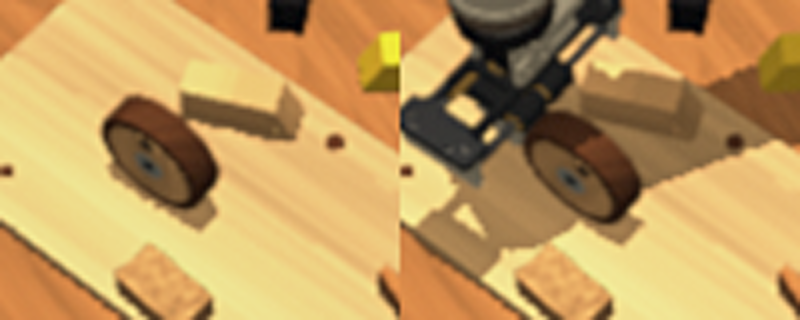

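```bash
cat >> h.py <<'E'
from scipy.optimize import brentq
def wpos(cal,im):
    r,st=wheel(cal,im);r=r[r[:,1]<195]
    m=(lane(onplane(cal,r[:,:2],.118))+lane(onplane(cal,np.c_[r[:,2],r[:,1]],.118)))/2
    c=lane(ray(cal,[(280,200)])[0])[0];p=lane(onplane(cal,[((r[0,0]+r[0,2])/2,st[1])],.068))[0];z=c[2]-.068;t=np.arctan2(p[0]-c[0],z)
    x=brentq(lambda x:(np.cos(t)*(x-c[0])-np.sin(t)*z)+.05,c[0]-.3,c[0]+.3)
    k=abs(m[:,0]-x)<.035;q=np.polyfit(m[k,0],m[k,1],1);print("wheel x %.4f y %.4f yaw %.3f"%(x,np.polyval(q,x),q[0]))
E
python3 - <<'E'
from h import *
wpos(np.load("w3.npy",allow_pickle=True).item(),cv2.imread("pics/w3.png"))
E
python3 -m inch '0 -0.0013 0.005 0 0; 0 -0.0016 0.006 0 0; 0 -0.0018 0.007 0 -0.005; 0 -0.0018 0.007 0 -0.005; 0 -0.0016 0.006 0 -0.005'
python3 - <<'E'
from h import *
tool();wpos(*snap("w4"))
E
```

```text
blob [  231    40    84   195 14221]
wheel x -0.1107 y 0.0011 yaw 0.038
time_s: 5.45
position: [0.6107, -0.0533, 0.0627]
ee_rot: [1.659, 1.57, 1.937]
contact_force: [0.9, -0.2, 0.2]
finger_gap: 0.0002
t 5.45 lane [-0.1374 -0.0041  0.0627] yaw 0.027 F ex,ey,z -0.41 -0.87 0.21 gap 0.0002
blob [  230    38    78   197 14274]
wheel x -0.0771 y 0.0025 yaw 0.030
```

```bash

python3 -m inch '0 -0.0021 0.006 0 -0.009; 0 -0.0023 0.0067 0 -0.009; 0 -0.0023 0.0067 0 -0.009; 0 -0.0023 0.0067 0 -0.009; 0 -0.0021 0.006 0 -0.009'
python3 - <<'E'
from h import *
tool();wpos(*snap("w5"));cal=np.load("w5.npy",allow_pickle=True).item()
print("finger col at tip depth -> lane",lane(onplane(cal,[(281.5,240)],.1)))
E
```

```text
time_s: 6.0
position: [0.5997, -0.0218, 0.0628]
ee_rot: [0.695, 1.571, 0.928]
contact_force: [0.1, 0.3, 0.4]
finger_gap: 0.0005
t 6.0 lane [-0.1041 -0.0013  0.0628] yaw -0.0188 F ex,ey,z 0.3 -0.19 0.39 gap 0.0005
blob [  224    36    81   199 14366]
wheel x -0.0428 y 0.0038 yaw 0.023
finger col at tip depth -> lane [[-0.08185603 -0.00091447  0.1       ]]
```

```bash

python3 -m inch '0 -0.0015 0.006 0 -0.012; 0 -0.0017 0.0067 0 -0.012; 0 -0.0017 0.0067 0 -0.012; 0 -0.0017 0.0067 0 -0.012; 0 -0.0015 0.006 0 0'
python3 - <<'E'
from h import *
tool();wpos(*snap("w6"))
E
```

```text
time_s: 6.55
position: [0.5917, 0.0103, 0.0628]
ee_rot: [0.546, 1.571, 0.73]
contact_force: [-0.2, -0.0, -0.2]
finger_gap: 0.0004
t 6.55 lane [-0.071  -0.0015  0.0628] yaw -0.0665 F ex,ey,z 0.06 0.24 -0.22 gap 0.0004
blob [  208    35    90   200 14396]
wheel x -0.0090 y 0.0051 yaw 0.006
```

```bash

python3 -m inch '0 -0.0017 0.0058 0 -0.01; 0 -0.0019 0.0066 0 -0.01; 0 -0.0019 0.0066 0 -0.01; 0 -0.0017 0.0058 0 0; 0 -0.0015 0.005 0 0'
python3 - <<'E'
from h import *
tool();wpos(*snap("w7"))
E
```

```text
time_s: 7.1
position: [0.5829, 0.0401, 0.0628]
ee_rot: [0.375, 1.571, 0.531]
contact_force: [-0.4, 0.1, 1.4]
finger_gap: 0.0005
t 7.1 lane [-0.04   -0.0004  0.0628] yaw -0.0956 F ex,ey,z 0.16 0.34 1.38 gap 0.0005
blob [  201    37    95   198 14267]
wheel x 0.0221 y 0.0065 yaw -0.004
```

View pics/w7.png

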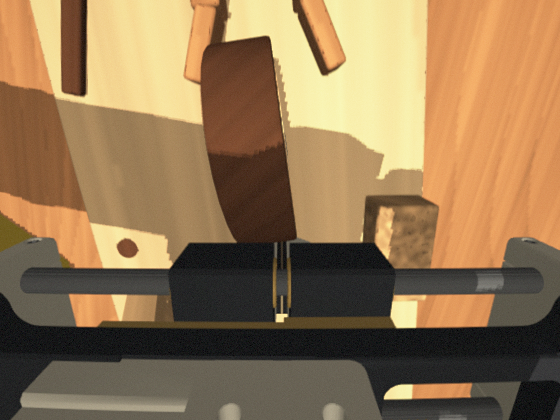

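```bash

python3 -m inch '0 0.0012 -0.0048 0 0; 0 0 0 0.02 0; 0.09 0 0 0.025 0; 0.09 0 0 0.025 0; 0.09 0 0 0 0'
python3 -m inch '0.09 -0.0059 0.0158 0 0.009; 0.09 -0.0059 0.0158 0 0.009; 0.09 -0.0059 0.0158 0 0.009; 0.09 -0.0058 0.0158 0 0.009; 0.09 0 0 0 0'
python3 - <<'E'
from h import *
tool();cal,im=snap("w8");r=bot.get_calibration("wrist")
E
python3 -m inch '0.09 0 0 -0.016 0; 0.09 0 0 -0.02 0; 0.09 0 0 -0.02 0; 0.09 0 0 -0.014 0; 0.09 0 0 0 0'
python3 - <<'E'
from h import *
tool()
E
```

```text
time_s: 7.65
position: [0.5873, 0.0337, 0.1364]
ee_rot: [-0.096, 1.564, 0.058]
contact_force: [1.3, -0.6, -0.3]
finger_gap: 0.0201
time_s: 8.15
position: [0.5589, 0.1024, 0.132]
ee_rot: [2.249, 1.568, 2.447]
contact_force: [0.4, 0.3, 0.2]
finger_gap: 0.0597
t 8.15 lane [0.0263 0.0073 0.132 ] yaw -0.0539 F ex,ey,z 0.16 -0.42 0.17 gap 0.0597
time_s: 8.7
position: [0.5592, 0.0967, 0.0606]
ee_rot: [-2.985, 1.567, -2.795]
contact_force: [-0.2, 1.0, -0.8]
finger_gap: 0.0897
t 8.7 lane [0.0208 0.0085 0.0606] yaw -0.0609 F ex,ey,z 0.99 -0.03 -0.77 gap 0.0897
```

```bash

python3 -m inch '0.06 0.0024 0.0006 0 0; 0.05 0 0 0 0; 0.04 0 0 0 0; 0.035 0 0 0 0; 0.035 0 0 0 0'
python3 -m inch '0.033 0 0 0 0; 0.031 0 0 0 0; 0.030 0 0 0 0; 0.029 0 0 0 0; 0.029 0 0 0 0'
python3 - <<'E'
from h import *
tool();cal,im=snap("w9");wpos(cal,im);tool()
E
```

```text
time_s: 9.2
position: [0.5634, 0.0985, 0.0632]
ee_rot: [0.117, 1.57, 0.308]
contact_force: [0.4, 0.0, -0.5]
finger_gap: 0.0546
time_s: 9.7
position: [0.5626, 0.0982, 0.0626]
ee_rot: [-3.085, 1.57, -2.894]
contact_force: [-1.3, -0.7, 2.4]
finger_gap: 0.0295
t 9.7 lane [0.0213 0.0048 0.0626] yaw -0.0602 F ex,ey,z -0.35 1.43 2.45 gap 0.0295
blob [ 222  124   86  111 7505]
wheel x 0.0438 y -0.0003 yaw 0.293
t 9.75 lane [0.0213 0.0049 0.0626] yaw -0.0602 F ex,ey,z -1.04 2.53 1.31 gap 0.0297
```

```bash

python3 -m inch '0.029 0 0 0 -0.02; 0.029 0 0 0 -0.02; 0.029 0 0 0 -0.02; 0.029 0 0 0 -0.02; 0.029 0 0 0 0'
python3 - <<'E'
from h import *
tool()
E
python3 -m inch '0.035 0 0 0 0.02; 0.05 0 0 0 0.02; 0.07 0 0 0 0.02; 0.09 0 0 0 0.02; 0.09 0 0 0 0'
python3 -m inch '0.09 0 0 0.016 0; 0.09 0 0 0.02 0; 0.09 0 0 0.02 0; 0.09 0 0 0.014 0; 0.09 0 0 0 0'
python3 -m inch '0 0.004 -0.017 0 0; 0 0.004 -0.017 0 0; 0 0.004 -0.017 0 0; 0 0.0045 -0.017 0 0; 0 0 0 0 0'
python3 - <<'E'
from h import *
tool();wpos(*snap("w10"))
E
```

```text
time_s: 10.25
position: [0.5633, 0.0986, 0.0626]
ee_rot: [0.136, 1.57, 0.246]
contact_force: [-0.9, 0.5, -1.0]
finger_gap: 0.0293
t 10.25 lane [0.0216 0.004  0.0626] yaw -0.1409 F ex,ey,z 0.67 0.8 -1.04 gap 0.0293
time_s: 10.75
position: [0.5634, 0.0983, 0.0628]
ee_rot: [0.252, 1.57, 0.444]
contact_force: [0.2, -0.8, -0.0]
finger_gap: 0.0622
time_s: 11.25
position: [0.5649, 0.0987, 0.1349]
ee_rot: [0.06, 1.566, 0.251]
contact_force: [-0.1, -0.0, 0.1]
finger_gap: 0.0897
time_s: 11.75
position: [0.5795, 0.027, 0.1317]
ee_rot: [-2.223, 1.569, -2.036]
contact_force: [-1.1, 0.0, 0.2]
finger_gap: 0.0548
t 11.75 lane [-0.0518  0.0061  0.1317] yaw -0.0645 F ex,ey,z 0.31 1.08 0.25 gap 0.0548
blob [ 243   20   57  135 6128]
wheel x 0.0364 y 0.0047 yaw -0.015
```

```bash
python3 - <<'E'
from h import *
bot.get_image("wrist");tool();cal,im=snap("w11")
r,st=wheel(cal,im,r0=0)
a=lane(onplane(cal,r[:,:2],.118));b=lane(onplane(cal,np.c_[r[:,2],r[:,1]],.118))
for i in range(0,len(r),2): print(r[i].tolist(),a[i,:2].round(4),b[i,:2].round(4),"mid",((a[i]+b[i])/2)[1].round(4))
cv2.imwrite("pics/w11c.png",cv2.resize(im[:250,130:430],None,fx=2,fy=2))
E
```

```text
t 11.85 lane [-0.0482  0.0057  0.1319] yaw -0.061 F ex,ey,z 0.31 0.11 -0.42 gap 0.0469
blob [ 246   13   54  147 6639]
[251.0, 15.0, 294.0] [0.0805 0.0147] [ 0.0791 -0.0079] mid 0.0034
[248.0, 31.0, 297.0] [0.073 0.017] [ 0.0714 -0.0091] mid 0.004
[246.0, 47.0, 298.0] [0.0653 0.0187] [ 0.0635 -0.0092] mid 0.0048
[250.0, 63.0, 299.0] [0.0571 0.0173] [ 0.0555 -0.0094] mid 0.0039
[251.0, 79.0, 299.0] [0.049  0.0174] [ 0.0473 -0.009 ] mid 0.0042
[252.0, 95.0, 299.0] [0.0406 0.0176] [ 0.039  -0.0086] mid 0.0045
[253.0, 111.0, 299.0] [0.032  0.0178] [ 0.0304 -0.0083] mid 0.0048
[254.0, 127.0, 300.0] [0.0232 0.018 ] [ 0.0216 -0.0084] mid 0.0048
[256.0, 143.0, 295.0] [0.0141 0.0176] [ 0.0127 -0.0051] mid 0.0062
```

View pics/w11c.png

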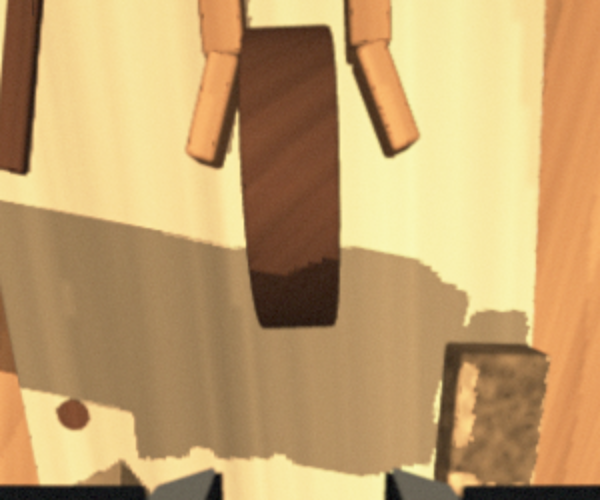

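```bash

python3 -m inch '0 0 0 -0.016 0.005; 0 0 0 -0.02 0.005; 0 0 0 -0.02 0; 0 0 0 -0.014 0; 0 0 0 0 0'
python3 -m inch '0 -0.0013 0.0048 0 0; 0 -0.0015 0.0058 0 0; 0 -0.0015 0.0058 0 0; 0 -0.0013 0.0048 0 0; 0 -0.001 0.004 0 0'
python3 - <<'E'
from h import *
tool()
E
python3 -m inch '0 -0.001 0.004 0 0; 0 -0.0013 0.0048 0 0; 0 -0.0015 0.0058 0 0; 0 -0.0015 0.0058 0 0; 0 -0.001 0.004 0 0'
python3 - <<'E'
from h import *
tool();wpos(*snap("w12"))
E
```

```text
time_s: 12.4
position: [0.5776, 0.0315, 0.0605]
ee_rot: [2.915, 1.566, 3.117]
contact_force: [-0.6, 1.5, -0.2]
finger_gap: 0.0034
time_s: 12.9
position: [0.5732, 0.0565, 0.0633]
ee_rot: [0.284, 1.57, 0.486]
contact_force: [0.7, -0.2, -1.0]
finger_gap: 0.0001
t 12.9 lane [-0.0216  0.0049  0.0633] yaw -0.0494 F ex,ey,z -0.37 -0.6 -1.01 gap 0.0001
time_s: 13.4
position: [0.5665, 0.0809, 0.0627]
ee_rot: [1.948, 1.57, 2.15]
contact_force: [0.4, 0.7, -0.3]
finger_gap: 0.0003
t 13.4 lane [0.0037 0.0053 0.0627] yaw -0.0496 F ex,ey,z 0.62 -0.55 -0.31 gap 0.0003
blob [  237    37    83   198 14487]
wheel x 0.0645 y 0.0039 yaw -0.046
```

```bash

python3 -m inch '0 -0.0011 0.004 0 0.016; 0 -0.0014 0.005 0 0.016; 0 -0.0014 0.005 0 0.016; 0 -0.0014 0.005 0 0.016; 0 -0.0011 0.004 0 0.016'
python3 - <<'E'
from h import *
tool();wpos(*snap("w13"))
E
python3 -m inch '0 -0.0008 0.003 0 0; 0 -0.0008 0.003 0 0; 0 -0.0008 0.003 0 0; 0 -0.0005 0.002 0 0; 0 -0.0005 0.002 0 0'
python3 - <<'E'
from h import *
tool();wpos(*snap("w14"));tool()
E
```

```text
time_s: 13.95
position: [0.5602, 0.1036, 0.0627]
ee_rot: [1.538, 1.571, 1.82]
contact_force: [0.6, -1.3, 1.1]
finger_gap: 0.0004
t 13.95 lane [0.0272 0.0058 0.0627] yaw 0.0315 F ex,ey,z -1.37 -0.3 1.07 gap 0.0004
blob [  257    39    82   196 14292]
wheel x 0.0874 y 0.0033 yaw -0.002
time_s: 14.5
position: [0.5569, 0.1162, 0.0627]
ee_rot: [2.912, 1.571, -3.09]
contact_force: [-0.3, 0.5, 0.2]
finger_gap: 0.0003
t 14.5 lane [0.0402 0.0059 0.0627] yaw 0.0299 F ex,ey,z 0.59 0.2 0.2 gap 0.0003
blob [  237    33   123   202 15907]
wheel x 0.1027 y 0.0024 yaw 0.016
t 14.55 lane [0.0407 0.0059 0.0627] yaw 0.0302 F ex,ey,z -0.74 0.15 -0.24 gap 0.0006
```

```bash

python3 -m inch '0 -0.0003 0.001 0 -0.01; 0 -0.0003 0.001 0 -0.01; 0 -0.0002 0.0008 0 -0.01; 0 -0.0001 0.0005 0 0; 0 -0.0001 0.0005 0 0'
python3 - <<'E'
from h import *
tool()
E
python3 -m inch '0 -0.0001 0.0005 0 0; 0 -0.0001 0.0005 0 0; 0 -0.0001 0.0005 0 0; 0 -0.0001 0.0005 0 0; 0 0 0 0 0'
python3 - <<'E'
from h import *
tool();wpos(*snap("w15"));tool()
E
```

```text
time_s: 15.05
position: [0.5565, 0.1184, 0.0628]
ee_rot: [-1.269, 1.569, -1.019]
contact_force: [1.4, -4.8, 0.5]
finger_gap: 0.0003
t 15.05 lane [0.0424 0.0057 0.0628] yaw -0.0013 F ex,ey,z -4.96 -0.16 0.55 gap 0.0003
time_s: 15.55
position: [0.5568, 0.1186, 0.0629]
ee_rot: [-1.293, 1.568, -1.045]
contact_force: [3.5, -8.1, 0.3]
finger_gap: 0.0004
t 15.55 lane [0.0426 0.0054 0.0629] yaw -0.0028 F ex,ey,z -8.69 -1.42 0.3 gap 0.0004
blob [  229    40   123   195 15816]
wheel x 0.1023 y 0.0033 yaw -0.063
t 15.6 lane [0.0426 0.0054 0.0629] yaw -0.0028 F ex,ey,z -7.36 -1.04 1.13 gap 0.0007
```

```bash

python3 -m inch '0 0.0001 -0.0005 0 0; 0 0.0002 -0.001 0 0; 0 0.0007 -0.003 0 0; 0 0.0015 -0.0058 0 0; 0 0.002 -0.0077 0 0'
python3 -m inch '0 0.002 -0.008 0.02 0; 0 0.002 -0.008 0.03 0; 0 0.002 -0.008 0.03 0; 0 0.002 -0.008 0.02 0; 0 0 0 0 0'
python3 - <<'E'
from h import *
tool();cal,im=snap("w16")
r,st=wheel(cal,im,c0=230,c1=330,r0=0)
a=lane(onplane(cal,r[:,:2],.118));b=lane(onplane(cal,np.c_[r[:,2],r[:,1]],.118))
for i in range(0,len(r),2): print(r[i].tolist(),a[i,:2].round(4),b[i,:2].round(4),"mid",((a[i]+b[i])/2)[1].round(4))
E
python3 -m inch '0 -0.0024 -0.017 0 0.04; 0 -0.0029 -0.021 0 0.04; 0 -0.0029 -0.021 0 0.04; 0 -0.0029 -0.021 0 0.04; 0 -0.0029 -0.021 0 0.04'
python3 -m inch '0.06 -0.0029 -0.021 0 0.04; 0.06 -0.0029 -0.021 0 0.04; 0.06 -0.0029 -0.021 0 0.04; 0.06 -0.0029 -0.021 0 0.04; 0.06 -0.0024 -0.02 0 0.04'
python3 - <<'E'
from h import *
bot.get_image("top");bot.get_image("top");tool();snap("w17")
E
```

```text
time_s: 16.1
position: [0.5597, 0.1047, 0.0626]
ee_rot: [1.918, 1.57, 2.171]
contact_force: [-0.5, -0.4, -0.2]
finger_gap: 0.0001
time_s: 16.6
position: [0.5708, 0.0704, 0.1661]
ee_rot: [-0.13, 1.564, 0.119]
contact_force: [0.9, 0.5, 0.5]
finger_gap: 0.0006
t 16.6 lane [-0.0076  0.0038  0.1661] yaw -0.0023 F ex,ey,z 0.28 -0.95 0.51 gap 0.0006
blob [ 262    3   43  132 5121]
[265.0, 5.0, 303.0] [0.1366 0.0144] [ 0.1366 -0.0094] mid 0.0025
[262.0, 21.0, 305.0] [0.1276 0.0164] [ 0.1276 -0.0108] mid 0.0028
[262.0, 37.0, 304.0] [0.1183 0.0166] [ 0.1183 -0.0104] mid 0.0031
[262.0, 53.0, 304.0] [0.1089 0.0167] [ 0.1089 -0.0105] mid 0.0031
[262.0, 69.0, 303.0] [0.0992 0.0169] [ 0.0992 -0.01  ] mid 0.0034
[262.0, 85.0, 302.0] [0.0894 0.0171] [ 0.0893 -0.0095] mid 0.0038
[264.0, 101.0, 302.0] [0.0792 0.0159] [ 0.0792 -0.0097] mid 0.0031
[264.0, 117.0, 300.0] [0.0688 0.0161] [ 0.0688 -0.0085] mid 0.0038
time_s: 17.15
position: [0.5528, -0.0292, 0.161]
ee_rot: [2.502, 1.568, 2.956]
contact_force: [-0.4, -0.5, -1.0]
finger_gap: 0.0004
time_s: 17.65
position: [0.5388, -0.1332, 0.161]
ee_rot: [2.144, 1.568, 2.797]
contact_force: [0.3, 0.3, -0.5]
finger_gap: 0.0358
t 17.75 lane [-0.1996  0.0866  0.1612] yaw 0.3962 F ex,ey,z -0.87 0.01 0.02 gap 0.0438
```

View pics/w17.png

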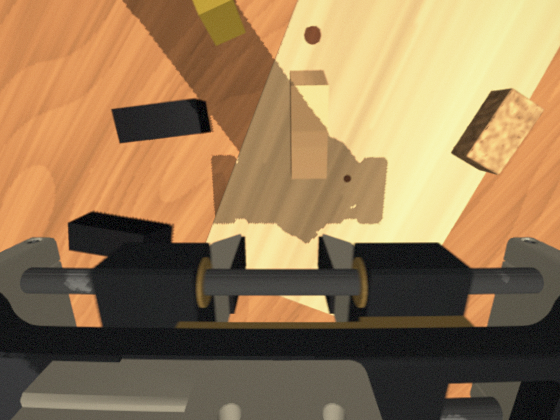

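```bash
python3 - <<'E'
from h import *
cal=np.load("w17.npy",allow_pickle=True).item();im=cv2.imread("pics/w17.png").astype(int)
g=im.sum(2)
for r in(95,110,150,165): print(r,[(c,int(g[r,c])) for c in range(286,334,1) if abs(g[r,c+1]-g[r,c-1])>60])
for c in(300,310,318): print(c,[(r,int(g[r,c])) for r in range(64,190) if abs(g[r+1,c]-g[r-1,c])>60])
P=lane(onplane(cal,[(290.5,178.5),(327.5,178.5),(290,84),(328,84)],.058));print(P.round(4).tolist())
bk=P[:2].mean(0);fr=P[2:].mean(0);d=fr-bk;yaw=np.arctan2(d[1],d[0]);print("len",np.linalg.norm(d[:2]),"wid",np.linalg.norm((P[0]-P[1])[:2]),"yaw",yaw,"origin",bk[:2]+.05*np.array([np.cos(yaw),np.sin(yaw)]))
tool()
E
```

```text
95 [(289, 357), (291, 371), (301, 436), (302, 526), (303, 612)]
110 [(289, 349), (291, 358), (312, 466), (313, 579)]
150 [(289, 363), (291, 346), (292, 443), (327, 400)]
165 [(289, 369), (291, 337), (292, 432)]
300 [(69, 621), (70, 547), (71, 464), (84, 445), (85, 526), (86, 624), (93, 574), (94, 445)]
310 [(69, 585), (70, 507), (71, 422), (84, 435), (85, 553), (86, 632), (106, 630), (107, 566), (108, 490), (109, 414)]
318 [(69, 575), (70, 482), (71, 396), (84, 428), (85, 572), (86, 635), (116, 604), (117, 543), (118, 423), (178, 418)]
[[-0.1751, 0.0892, 0.058], [-0.162, 0.0579, 0.058], [-0.1009, 0.1215, 0.058], [-0.0884, 0.0919, 0.058]]
len 0.08099009610274717 wid 0.03389969756708071 yaw 0.4214205109982491 origin [-0.12294331  0.09402782]
t 17.8 lane [-0.1976  0.0855  0.1613] yaw 0.3968 F ex,ey,z 0.26 -0.57 -1.05 gap 0.0481
```

```bash

python3 -m inch '0.06 -0.0034 0.0132 0 0.004; 0.06 -0.0034 0.0132 0 0.004; 0.06 -0.0034 0.0132 0 0.004; 0.06 -0.0033 0.0131 0 0; 0.06 0 0 0 0'
python3 -m inch '0.06 0 0 -0.02 0; 0.06 0 0 -0.025 0; 0.06 0 0 -0.025 0; 0.06 0 0 -0.02 0; 0.06 0 0 -0.01 0'
python3 - <<'E'
from h import *
tool();cal,im=snap("w18");tool()
E
python3 -m inch '0.06 0 0 -0.01 0; 0.06 0 0 -0.01 0; 0.06 0 0 -0.01 0; 0.06 0 0 -0.005 0; 0.06 0 0 0 0'
python3 - <<'E'
from h import *
tool()
E
```

```text
time_s: 18.3
position: [0.5262, -0.0766, 0.1628]
ee_rot: [1.138, 1.569, 1.806]
contact_force: [-0.5, -0.1, 0.1]
finger_gap: 0.0599
time_s: 18.8
position: [0.5255, -0.0805, 0.0611]
ee_rot: [2.509, 1.568, -3.111]
contact_force: [-0.7, -0.3, -0.6]
finger_gap: 0.0597
t 18.8 lane [-0.1425  0.0852  0.0611] yaw 0.4119 F ex,ey,z -0.08 0.7 -0.58 gap 0.0597
t 18.85 lane [-0.1423  0.0856  0.0604] yaw 0.412 F ex,ey,z -0.39 0.78 -0.56 gap 0.0595
time_s: 19.35
position: [0.526, -0.0805, 0.027]
ee_rot: [2.367, 1.569, 3.03]
contact_force: [0.2, -0.4, -0.7]
finger_gap: 0.0597
t 19.35 lane [-0.1426  0.0847  0.027 ] yaw 0.4118 F ex,ey,z -0.41 -0.08 -0.71 gap 0.0597
```

```bash

python3 -m inch '0.04 0 0 0 0; 0.034 0 0 0 0; 0.03 0 0 0 0; 0.02 0 0 0 0; 0.01 0 0 0 0'
python3 -m inch '0 0 0 0 0; 0 0 0 0.006 0; 0 0 0 0.012 0; 0 0 0 0.016 0; 0 0 0 0.016 0'
python3 -m inch '0 0.0053 0.0124 0.005 -0.041; 0 0.0053 0.0124 0 -0.041; 0 0.0053 0.0124 0 -0.041; 0 0.0053 0.0124 0 -0.041; 0 0.0054 0.0124 0 -0.041'
python3 -m inch '0 0.0054 0.0124 0 -0.041; 0 0.0054 0.0124 0 -0.041; 0 0.0054 0.0124 0 -0.041; 0 0.0054 0.0124 0 -0.041; 0 0.0054 0.0123 0 -0.041'
python3 - <<'E'
from h import *
bot.get_image("top");bot.get_image("top");tool();snap("w19")
E
```

```text
time_s: 19.85
position: [0.5268, -0.0805, 0.0281]
ee_rot: [-0.692, 1.57, -0.029]
contact_force: [-0.8, 0.2, 2.5]
finger_gap: 0.0316
time_s: 20.35
position: [0.5264, -0.0805, 0.0788]
ee_rot: [2.346, 1.571, 3.009]
contact_force: [0.2, -1.1, -1.1]
finger_gap: 0.0319
time_s: 20.85
position: [0.5535, -0.018, 0.0837]
ee_rot: [-0.224, 1.57, 0.232]
contact_force: [-0.3, 0.2, -1.4]
finger_gap: 0.032
time_s: 21.35
position: [0.5804, 0.044, 0.0836]
ee_rot: [0.249, 1.57, 0.5]
contact_force: [0.5, -0.7, -1.6]
finger_gap: 0.0315
t 21.45 lane [-0.0336 -0.      0.0836] yaw 0.0047 F ex,ey,z -0.27 0.21 -0.47 gap 0.032
```

View pics/w19.png

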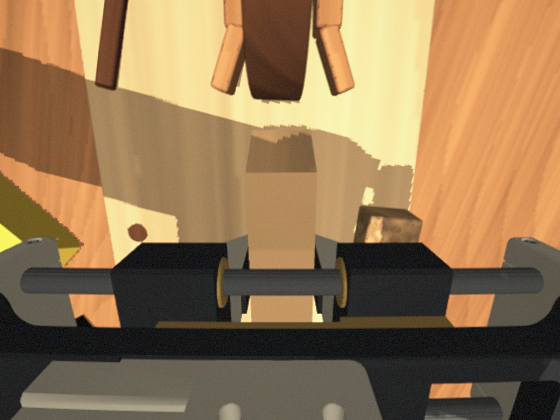

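```bash

python3 -m inch '0 -0.0019 -0.0005 -0.01 -0.005; 0 0 0 -0.014 0; 0 0 0 -0.014 0; 0 0 0 -0.01 0; 0 0 0 -0.004 0'
python3 -m inch '0 0 0 -0.001 0; 0 0 0 -0.0005 0; 0 0 0 -0.0005 0; 0 0 0 0 0; 0 0 0 0 0'
python3 - <<'E'
from h import *
tool();bot.get_image("wrist");tool()
E
```

```text
time_s: 22.0
position: [0.5768, 0.0424, 0.0285]
ee_rot: [3.038, 1.567, -2.997]
contact_force: [-0.2, 0.5, -0.8]
finger_gap: 0.0317
time_s: 22.5
position: [0.5786, 0.043, 0.0292]
ee_rot: [-0.01, 1.57, 0.238]
contact_force: [-0.3, -0.2, -0.9]
finger_gap: 0.0319
t 22.5 lane [-0.0361  0.003   0.0292] yaw -0.0031 F ex,ey,z -0.1 0.36 -0.91 gap 0.0319
t 22.55 lane [-0.0361  0.0031  0.0291] yaw -0.0031 F ex,ey,z 0.11 -0.65 -1.22 gap 0.0319
```

```bash

python3 -m inch '0 0 0 -0.0005 0; 0 0 0 -0.0005 0; 0 0 0 -0.0003 0; 0 0 0 0 0; 0 0 0 0 0'
python3 - <<'E'
from h import *
tool();bot.get_image("wrist");tool()
E
python3 -m inch '0 -0.0012 0.0048 0 0; 0 -0.0015 0.0058 0 0; 0 -0.0015 0.0058 0 0; 0 -0.0012 0.0048 0 0; 0 -0.0007 0.0029 0 0'
python3 -m inch '0 -0.0003 0.001 0 0; 0 -0.0003 0.001 0 0; 0 -0.0002 0.001 0 0; 0 -0.0002 0.001 0 0; 0 0 0 0 0'
python3 - <<'E'
from h import *
tool();bot.get_image("wrist");tool()
E
```

```text
time_s: 23.05
position: [0.5784, 0.0429, 0.028]
ee_rot: [0.519, 1.57, 0.767]
contact_force: [-2.0, 0.1, 4.8]
finger_gap: 0.0318
t 23.05 lane [-0.0361  0.0033  0.028 ] yaw -0.0032 F ex,ey,z 0.57 1.96 4.76 gap 0.0318
t 23.1 lane [-0.0361  0.0033  0.0281] yaw -0.0031 F ex,ey,z 0.42 1.62 3.98 gap 0.0319
time_s: 23.6
position: [0.573, 0.0673, 0.0281]
ee_rot: [-0.403, 1.569, -0.154]
contact_force: [0.8, -3.0, 5.3]
finger_gap: 0.032
time_s: 24.1
position: [0.5721, 0.071, 0.028]
ee_rot: [-0.448, 1.569, -0.2]
contact_force: [0.6, -3.9, 5.0]
finger_gap: 0.032
t 24.1 lane [-0.0073  0.0024  0.028 ] yaw -0.0031 F ex,ey,z -3.88 0.39 4.96 gap 0.032
t 24.15 lane [-0.0074  0.0024  0.0281] yaw -0.0031 F ex,ey,z -3.43 -0.57 5.54 gap 0.032
```

```bash

python3 -m inch '0 -0.0002 0.001 0.0004 0; 0 -0.0003 0.001 0 0; 0 -0.0002 0.001 0 0; 0 -0.0003 0.001 0 0; 0 0 0 0 0'
python3 - <<'E'
from h import *
tool()
E
python3 -m inch '0 -0.0002 0.001 0 0; 0 -0.0003 0.001 0 0; 0 -0.0002 0.001 0 0; 0 0 0 0 0; 0 0 0 0 0'
python3 - <<'E'
from h import *
tool();bot.get_image("wrist");tool()
E
```

```text
time_s: 24.65
position: [0.5705, 0.0751, 0.028]
ee_rot: [-0.316, 1.57, -0.068]
contact_force: [1.2, -3.0, 4.4]
finger_gap: 0.0317
t 24.65 lane [-0.003  0.003  0.028] yaw -0.0032 F ex,ey,z -3.22 -0.39 4.4 gap 0.0317
time_s: 25.15
position: [0.5698, 0.0778, 0.0281]
ee_rot: [-0.566, 1.57, -0.318]
contact_force: [0.7, -3.8, 5.1]
finger_gap: 0.0321
t 25.15 lane [-0.0002  0.003   0.0281] yaw -0.0035 F ex,ey,z -3.81 0.29 5.05 gap 0.0321
t 25.2 lane [-0.0002  0.0029  0.0281] yaw -0.0035 F ex,ey,z -3.83 -0.02 4.53 gap 0.0318
```

```bash

python3 -m inch '0 0 0 0.0004 0; 0 0 0 0.0003 0; 0 -0.0002 0.0007 0 0; 0 -0.0002 0.0007 0 0; 0 0 0 0 0'
python3 - <<'E'
from h import *
tool();bot.get_image("wrist");tool()
E
```

```text
time_s: 25.7
position: [0.5692, 0.0778, 0.0281]
ee_rot: [-1.71, 1.569, -1.464]
contact_force: [3.5, -5.7, -1.6]
finger_gap: 0.0322
t 25.7 lane [-0.      0.0035  0.0281] yaw -0.0046 F ex,ey,z -6.43 -1.97 -1.6 gap 0.0322
t 25.75 lane [-0.      0.0034  0.0282] yaw -0.0046 F ex,ey,z -6.56 -1.97 0.36 gap 0.032
```

```bash

python3 -m inch '0 -0.0001 0.0004 0 0; 0 -0.0001 0.0004 0 0; 0 -0.0001 0.0002 0 0; 0 0 0 0 0; 0 0 0 0 0'
python3 - <<'E'
from h import *
tool();bot.get_image("wrist");tool()
E
```

```text
time_s: 26.25
position: [0.5692, 0.0778, 0.0282]
ee_rot: [-1.581, 1.568, -1.335]
contact_force: [4.0, -7.9, -1.5]
finger_gap: 0.0316
t 26.25 lane [0.     0.0035 0.0282] yaw -0.0053 F ex,ey,z -8.65 -1.94 -1.53 gap 0.0316
t 26.3 lane [0.     0.0035 0.0282] yaw -0.0053 F ex,ey,z -7.74 -2.21 -0.41 gap 0.0317
```

```bash

python3 -m inch '0 -0.0001 0.0004 0 0; 0 -0.0001 0.0004 0 0; 0 -0.0001 0.0003 0 0; 0 0 0 0 0; 0 0 0 0 0'
python3 - <<'E'
from h import *
tool();cal,im=snap("w20");tool()
r,st=wheel(cal,im,c0=225,c1=335,r0=0);print(r[::3].tolist())
E
```

```text
time_s: 26.8
position: [0.5692, 0.0779, 0.0283]
ee_rot: [-1.54, 1.567, -1.295]
contact_force: [3.6, -10.5, -0.3]
finger_gap: 0.0317
t 26.8 lane [0.0001 0.0035 0.0283] yaw -0.0061 F ex,ey,z -11.07 -0.88 -0.27 gap 0.0317
t 26.85 lane [0.     0.0035 0.0283] yaw -0.0061 F ex,ey,z -10.35 -1.56 -1.61 gap 0.0321
blob [  225     0   110   176 17776]
[[225.0, 2.0, 335.0], [225.0, 26.0, 335.0], [225.0, 50.0, 335.0], [225.0, 74.0, 335.0], [227.0, 98.0, 335.0], [230.0, 122.0, 334.0], [235.0, 146.0, 329.0], [245.0, 170.0, 321.0]]
```

View pics/w20.png

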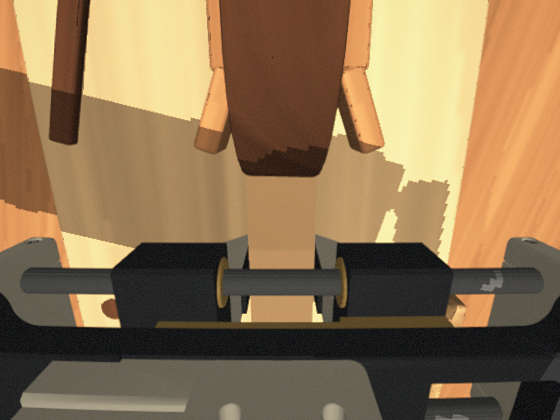

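```bash

python3 -m inch '0.034 0 0 0 0; 0.04 0 0 0 0; 0.05 0 0 0 0; 0.06 0 0 0 0; 0.06 0 0 0 0'
python3 -m inch '0.06 0.0007 -0.003 0 0; 0.06 0 0 0.01 0; 0.06 0 0 0.02 0; 0.06 0 0 0.02 0; 0.06 0 0 0.02 0'
python3 -m inch '0.06 0.002 -0.008 0.03 0; 0.06 0.004 -0.016 0.03 0; 0.06 0.006 -0.024 0.03 0; 0.06 0.008 -0.032 0.02 0; 0.06 0.006 -0.024 0 0'
python3 -m inch '0.06 0.008 -0.032 0.02 0; 0.06 0.008 -0.032 0.02 0; 0.06 0.008 -0.032 0.02 0; 0.06 0.004 -0.016 0 0; 0.06 0 0 0 0'
python3 - <<'E'
from h import *
bot.get_image("wrist");tool();cal,im=snap("t21","top");_,s=snap("s21","scene")
a=cv2.resize(im[135:270,165:385],None,fx=1.8,fy=1.8,interpolation=cv2.INTER_CUBIC);b=cv2.resize(s[165:320,175:375],(396,307),interpolation=cv2.INTER_CUBIC)
h=max(a.shape[0],b.shape[0]);a=cv2.copyMakeBorder(a,0,h-a.shape[0],0,0,0);cv2.imwrite("pics/fin.png",np.hstack([a,b]))
E
```

```text
time_s: 27.35
position: [0.5682, 0.0822, 0.0284]
ee_rot: [1.976, 1.57, 2.225]
contact_force: [-0.6, -0.3, 0.3]
finger_gap: 0.0579
time_s: 27.85
position: [0.5693, 0.0783, 0.1]
ee_rot: [-0.051, 1.57, 0.196]
contact_force: [0.0, 0.5, 0.5]
finger_gap: 0.0598
time_s: 28.35
position: [0.5979, -0.0279, 0.2135]
ee_rot: [-0.288, 1.563, -0.041]
contact_force: [0.0, -0.2, 0.7]
finger_gap: 0.0597
time_s: 28.85
position: [0.623, -0.1412, 0.2691]
ee_rot: [-1.215, 1.569, -0.972]
contact_force: [0.3, -0.4, -0.4]
finger_gap: 0.0599
t 28.9 lane [-0.2226  0.0056  0.268 ] yaw -0.0056 F ex,ey,z 0.74 -0.65 0.15 gap 0.0599
```

```bash
python3 - <<'E'
from h import *
ct=bot.get_calibration("top");a=cv2.imread("pics/t21.png");b=cv2.imread("pics/top0.png")
ex=np.array([np.cos(A),np.sin(A)]);ey=np.array([-ex[1],ex[0]])
W=lambda x,y,z:np.r_[O+x*ex+y*ey,z]
print("expected wheel centre px",proj(ct,[W(.104,.002,.068)]).round(1),"chock top centre px",proj(ct,[W(.013,.002,.058)]).round(1))
hs=cv2.cvtColor(a,cv2.COLOR_BGR2HSV);w=cv2.inRange(hs,(0,60,0),(14,255,100));k=np.zeros_like(w);k[180:230,190:250]=w[180:230,190:250]
n,l,st,ce=cv2.connectedComponentsWithStats(k);i=1+np.argmax(st[1:,4]);print(st[i],ce[i],lane(onplane(ct,[ce[i]],.09)))
d=(cv2.absdiff(a,b).max(2)>30).astype(np.uint8)
# lane rectification of top picture at chock-top height, change mask
g=np.arange(-.06,.18,.004)
for y in(.03,.022,.014,.006,-.002,-.010,-.018,-.026):
    p=proj(ct,[W(x,y,.058) for x in g]).round().astype(int);print("%6.3f"%y,' '.join("%3d"%(a[v,u].astype(int).sum()//3) for u,v in p))
P=a.copy();n,l,st,ce=cv2.connectedComponentsWithStats(d);print([s.tolist() for s in st[1:] if s[4]>40])
E
```

```text
expected wheel centre px [[214.2 203.2]] chock top centre px [[247.8 196.3]]
[195 189  38  24 451] [213.15077605 200.15299335] [[ 0.10209315 -0.00107214  0.09      ]]
 0.030 134 134 134 134 134 133 134 134 133 133 133 132 133 133 132 132 133 132 133 133 133 132 133 133 132 133 132 132 133 132 132 133 132 132 133 100 100 100 100 101  92  92  93  92  92  93  92  93  93  93  93  93  93  92  92  94  98  97  99  98
 0.022 135 135 135 134 135 134 134 134 100  63  53  53  54  52  54  55  51  51  54  50  53  53  51  51  53  51  51  54  53  54  79  77  62  51  87  41  37  52  39  49  98  80  62  98  86  62 101 101  65 102 107 101  99  91  56  99  94  51 100  73
 0.014 134 134 134 134 134 134 135 134 135 132 139 138 138 138 138 137 135 135 135 133 130 130 130 130 131 131 131 130 131  53  22  26  45  38  25  36  48  50  50  52  38  26  15  50  51  52  51  49  53  52  51  23  27  41  50  51  51  53  53  53
 0.006 136 136 137 136 136 136 136 136 111 139 139 138 138 138 138 138 136 135 135 132 130 130 130 131 130 131 131 131 123  81  29  33  35  23  33  46  56  54  68  56  54  55  55  56  55  55  
[... 487 characters left out ...]
7  44  44  45  44  43  42  41  38  33  36  47 127  90  52  43
-0.018 140 139 139 139 139 139 140 139 140 140 140 140 140 139 140 140 139 140 140 139 139 139 139 139 140 139 139 140 139 139  81  33  39  38  39  41  42  44  44  44  45  45  45  46  46  45  43  44  42  42  41  39  36  32  30  45 110 127  37  31
-0.026 142 143 143 142 143 143 142 143 143 143 143 143 142 143 142 142 142 142 142 142 141 141 141 141 141 141 142 141 141 123  73  58  38  38  40  43  91  44  46  47  47  48  49  45  46  45  43  43  44  41  42  91  60  88  94  76 120 126 126 129
[[13, 26, 401, 394, 43006], [195, 192, 27, 10, 89], [197, 193, 68, 21, 623], [0, 305, 15, 14, 161], [0, 337, 18, 41, 435], [0, 414, 52, 6, 226]]
```

```bash
python3 - <<'E'
from h import *
tool();print(bot.sign_off())
E
```

```text
t 29.0 lane [-0.2196  0.0049  0.2673] yaw -0.0014 F ex,ey,z -0.04 -0.16 -0.29 gap 0.0601
the job is handed in; nothing more can be done
None
```

The wheel is up against the stop, the chock is pressed home behind it, and I handed the job in at 29.0 s. Nothing was touching the work when I signed off.

**Wheel:** I rolled it with closed fingers pushing at hub height. Early on a scene picture showed the hole turning as it rolled. It drifted a few millimetres aside, so I pushed slightly skewed and once straightened it by lightly straddling it with the jaws. It moved on about 14 mm around that straightening step, and I didn't check how much of that was rolling. When it met the stop the push rose to about 8 N, and then I backed off.

**Chock:** I gripped the plain wooden one, lifted it over, turned it square to the lane and set it on the board. I then pressed it against the wheel to about 10.5 N (largest single reading 11.1 N) and let go. That reading includes a little friction between chock and board.

**Last checks:**
- **Top picture after release:** the chock's back edge is at x ≈ -27 mm, where it should be, and its sides run parallel to the lane. The wheel is still standing, 102–104 mm along the lane.
- **Not confirmed:** I had used up the picture viewer's limit, so I never saw the final picture. I checked it by numbers only.
- **Disagreements:** the wheel's sideways position differed by 2–4 mm between cameras. One reading of its angle, taken as it touched the stop, said -0.06 rad, but the mask had merged with the cheeks. The next clear view put it at about -0.02 rad.
- **Other objects:** I did not touch any of the bystanders or look-alikes. I did not measure their positions again at the end.

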